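Stack the shoe-polish trays

ROBOT

A 6-joint arm with a two-finger parallel gripper is mounted at the origin on the work surface. World frame = base frame: x ahead of the robot, y to its left, z up, the work surface at z = 0. Lengths are in m, angles in rad, forces in N, time in s.
With the tool pointing down it reaches from about 0.35 to 0.775 m from the base axis. Payload 7.3 kg.
Tool frame: the origin (TCP) lies at the very end of the fingers, on their centre line; the grasp point (between the pads) lies 19 mm behind it (robot.pinch_z is the distance from the TCP to the grasp point, in m); z points along the fingers, y is the line along which they close (so a half turn about z gives the same grasp; the last joint's range is limited). The gripper opens to 92 mm and grips with 3 to 60 N. Pads are 19 mm wide; open, the fingers measure 130 mm over their backs; the gripper's body (75 mm by 190 mm) begins 47 mm behind the grasp point.
Start: joints at [1.016, 0.342, 1.524, -0, 1.275, -0.146], TCP at [0.209, 0.482, 0.227] pointing down, gripper open.
Joint ranges: [-2.53, 2.53], [-0.77, 2.02], [0.04, 2.7], [-1, 4.14], [0.28, 2.66], [-3.11, 3.11]. Speed limits (rad/s): [2.57, 2.57, 3.14, 3.14, 3.14, 3.14].

INTERFACE

Orientations are given as [roll, pitch, yaw] about the fixed x, y, z axes, in that order (R = Rz(yaw) Ry(pitch) Rx(roll)).
In Python, from cell import robot gives the robot as it stands.
- The arm moves only by the tool move_arm, never from a script. Its argument "motion" is a list of rows, each a list of 6 numbers: the shift along the tool's x, y, z in units of 0.1 m (1.0 is 0.1 m), then the turn, a rotation vector about the tool's x, y, z in units of pi rad (1.0 is pi rad). In form: [[dx, dy, dz, rx, ry, rz], ...]. A call has 1 to 12 rows; each row is the pose to reach, as a shift and turn from the pose commanded when the call began, along the tool's axes at that moment, turning the shorter way round; what a row does not reach only later rows make up. A row lasts 1/8 s, in which the tool goes at most 62.5 mm and 10.7 degrees, less where a joint would pass 70% of its speed; a pose out of reach is approached as far as the arm can. A call with a number of a shift or a turn outside -1 to 1 is refused whole. A call with a gripper value outside its range is refused whole. "fingers" is the opening, from -1 (shut) to 1 (fully open), set as the call begins (left out, the last holds). The fingers move at their own pace and stop on an object; "newtons" is the grip in N (left out, the last holds). Time passes only in rows, so rows that repeat a pose let the fingers close. It gives the time, the measured TCP pose, the force, the opening and the grip force at its end, in the units of the state.
- robot.observe(): the state, without advancing time (a new reading comes with each control period).
- robot.read_camera(name): name is "scene" or "top"; returns a dict with "image" (400x640x3 uint8, red, green, blue), "range_z" (400x640 float32, m along the optical axis (not along the pixel's ray), 0 where there is no reading), "vfov" (degrees; the focal length in pixels is half the picture's height over the tangent of half this angle, whatever the lens; pixels are square), "cx", "cy" (the principal point, pixels), "extrinsics" (4x4, takes a point from camera to world coordinates). Camera axes: x right, y up, looking along -z (the intrinsics and any distortion apply to the point x, -y, -z); pixel columns grow to the right and rows downward; lengths in m; the calibration is good to about 2 mm. A picture is of the moment at which its call begins.
- robot.hand_in(): hands the job in; it is judged then, once.
The state is a dict: "time": time; "qpos": joint angles; "qvel": joint speeds; "joint_efforts": joint torques, N m; "tool_pos": TCP position; "tool_rot": TCP orientation; "contact_force": force on the tool from outside, world axes, zero at the start; "torque": the same for the moment, N m; "opening": finger opening in m; "grip_force": force on a finger pad.
Only numpy, scipy, OpenCV 4.12 (cv2) and the standard library are available. Lean on these libraries where they do the work, as an engineer would, in place of code of your own. Each camera call takes 0.05 s, during which the arm holds its last target. There are 200 camera calls.

TASK

Pack the polishing kit away: first move both tins from the clear plastic tray into the grey lower tray (the one with square sockets in its corners), lying flat and right way up. Then lower the grey tray with the handle onto it, without dropping it, so that its four corner lugs go fully home in the sockets, and last lay the black shoe brush, bristles down, flat in that upper tray. Leave the other things on the desk where they are.

Things in the scene. Friction and masses are not known exactly. Their poses are not given: they have to be found in the camera images.
- lower_tray: Grey plastic open tray, loose on the desk, 220 (x) x 180 (y) x 52 mm high, 0.7 kg. Origin: centre of its underside; z up. Walls and floor 4 mm. In each inside corner, centred at x +-95, y +-75 mm, stands a 30 mm square post level with the rim, with a 17 mm square socket in its top, 18 mm deep.
- upper_tray: Grey plastic upper tray, loose, 220 (x) x 180 (y) mm, about 0.5 kg. Origin: centre of its floor's underside; z up. Floor, walls 4 mm; rim 28 mm up. Round lugs under the corners at x +-95, y +-75, 12 mm diameter, 14 mm long, lower half tapering to 7 mm; on the desk it stands on them. Stacked, its origin is 52 mm above the lower tray's; a half turn either way is equal.
- upper_handle (a point): Centre of the upper tray's handle bar, 67 mm above the tray's origin, tray axes. The bar runs along x over the middle of the tray: 120 mm long, 12 mm wide (y), 16 mm high (59 to 75 mm above the origin), on two 12 mm square posts at x +-54. Either side of it the tray is open, 80 mm wide (y).
- tin1: Flat round steel polish tin with a dark lid, 56 mm diameter, 28 mm high, about 90 g, standing in the clear tray. Origin: centre of its underside; z up.
- tin2: The second tin, the same as the first, about 100 mm from it in the clear tray.
- brush: Black shoe brush, bristles down, 140 (x) x 48 (y) x 60 mm high, about 0.18 kg. Origin: centre of the bristles' underside; z up. The bristles are the lower 24 mm, then a 14 mm board; the grip ridge on top is 110 (x) x 26 mm wide (y), from 36 to 60 mm above the origin. Its long axis lies roughly along world y.
- clear_tray: Clear plastic tray fixed to the desk, 140 (x) x 220 (y) mm, rim 10 mm high, walls and floor 3 mm. Origin: centre of its underside. The tins stand on its long (y) centre line, about 50 mm either side of the middle. It stands to one side of the lower tray, the upper tray to the other; which is which varies.
- mug: White mug, 80 mm diameter, 90 mm high, beyond the brush: leave it. Origin: centre of its underside.
- jar: Small glass jar, 48 mm diameter, 50 mm high, on the far side: leave it. Origin: centre of its underside.
- dauber: Small wooden applicator brush, 130 mm long, 22 mm high, lying at the far left: leave it. Origin: on its underside near the middle.
- polish_bottle: White bottle, 44 mm diameter, 110 mm high, at the far left: leave it. Origin: centre of its underside.
- shoehorn: Flat steel shoehorn, 195 mm long, 5 mm thick, lying at the far side: leave it. Origin: on its underside near the middle.
Things that resemble listed ones, but are neither listed nor needed, are in the scene too. What is meant by the brush is not red, and is the smaller of those in its own colour.

How it is judged:
On the way, in this order (a step that is already met when the one before it is completed fails the run):
1. one tin lies flat in the lower tray (((x of tin1 in the frame of lower_tray between -0.09 and 0.09 m and y of tin1 in the frame of lower_tray between -0.07 and 0.07 m and z of tin1 in the frame of lower_tray between -0.002 and 0.012 m and angle between tin1's own z axis and vertical below 0.15 rad) or (x of tin2 in the frame of lower_tray between -0.09 and 0.09 m and y of tin2 in the frame of lower_tray between -0.07 and 0.07 m and z of tin2 in the frame of lower_tray between -0.002 and 0.012 m and angle between tin2's own z axis and vertical below 0.15 rad))), for 0.1 s.
2. both tins lie flat in the lower tray (x of tin1 in the frame of lower_tray between -0.09 and 0.09 m and y of tin1 in the frame of lower_tray between -0.07 and 0.07 m and z of tin1 in the frame of lower_tray between -0.002 and 0.012 m and angle between each of tin1, tin2's own z axis and vertical below 0.15 rad and x of tin2 in the frame of lower_tray between -0.09 and 0.09 m and y of tin2 in the frame of lower_tray between -0.07 and 0.07 m and z of tin2 in the frame of lower_tray between -0.002 and 0.012 m), for 0.1 s.
3. the upper tray is seated on the lower one, lugs home in the sockets (all of step 2 and horizontal distance between upper_tray and lower_tray below 0.006 m and z of upper_tray in the frame of lower_tray between 0.047 and 0.055 m and angle between the x axis of upper_tray and the x axis of lower_tray, either way round below 0.06 rad and angle between upper_tray's own z axis and vertical below 0.04 rad), for 0.2 s.
4. the brush lies bristles down in the seated upper tray (horizontal distance between upper_tray and lower_tray below 0.006 m and z of upper_tray in the frame of lower_tray between 0.047 and 0.055 m and angle between the x axis of upper_tray and the x axis of lower_tray, either way round below 0.06 rad and angle between upper_tray's own z axis and vertical below 0.04 rad and x of brush in the frame of upper_tray between -0.06 and 0.06 m and y of brush in the frame of upper_tray between -0.075 and 0.075 m and z of brush in the frame of upper_tray between -0.002 and 0.013 m and angle between brush's own z axis and vertical below 0.15 rad), for 0.2 s.
At the end, for the whole second after the job is handed in: Both tins flat, lid up, in the lower tray, which stands flat; upper tray on it, lugs home (origin 47 to 55 mm above the lower one's, within 6 mm and 0.06 rad, level to 0.04 rad); brush bristles down on the upper tray's floor (under 13 mm, 0.15 rad); all at rest (all of step 2 and all of step 4 and height (world z) of lower_tray below 0.01 m and angle between lower_tray's own z axis and vertical below 0.05 rad and linear speed of each of upper_tray, lower_tray, brush, tin1, tin2 below 0.03 m/s); the robot touches nothing.
It fails at once if the upper tray is dropped into the sockets (faster than 0.3 m/s over the last 12 mm) (horizontal distance between upper_tray and lower_tray below 0.02 m and z of upper_tray in the frame of lower_tray between 0.045 and 0.064 m and linear speed of upper_tray above 0.3 m/s).
It fails at once if the mug, jar, applicator brush, bottle or shoehorn is moved by more than 30 mm (distance of any of mug, jar, dauber, polish_bottle, shoehorn from where it was at the start of the episode above 0.03 m).
It also fails if it takes over 72 s, if anything falls off the work surface, if the arm or the gripper's body presses on something with over 40 N, if the wrist force passes 120 N, or if a joint passes its speed limit or range.

## Working session

There is one attempt and no reset: what is moved stays moved. The work goes in short steps, Python scripts to look and compute and a tool call to move; the robot and the scene stay as the last step left them, time stands still between calls to the robot, and variables do not carry over. Pictures are saved under pics/ and viewed, at most 13 in all, crops included, and the job is handed in when it is done.

Besides the shell and the picture viewer there is one more tool, called after ">>>" as name(argument=value, ...) on one line, values as JSON. move_arm: Moves the arm, as the interface text tells. Shifts and turns lie within -1 to 1; 1 stands for 0.1 m of shift or pi rad of turn. Its arguments: {"type":"object","properties":{"motion":{"type":"array"},"fingers":{"type":"number"},"newtons":{"type":"number"}},"required":["motion"]}

```bash
mkdir -p pics; ls; cat > h.py <<'E'
import numpy as np, cv2
from cell import robot
def cam(n):
    c=robot.read_camera(n); c['f']=200/np.tan(np.radians(c['vfov'])/2); return c
def save(c,fn,crop=None,s=1):
    im=c['image'][:,:,::-1]
    if crop: im=im[crop[1]:crop[3],crop[0]:crop[2]]
    cv2.imwrite('pics/'+fn,cv2.resize(im,None,fx=s,fy=s,interpolation=cv2.INTER_CUBIC))
def ray(c,u,v,z):
    "world point on plane z"
    E=np.array(c['extrinsics']); d=E[:3,:3]@np.array([(u-c['cx'])/c['f'],-(v-c['cy'])/c['f'],-1]); o=E[:3,3]
    return o+d*(z-o[2])/d[2]
def cloud(c):
    E=np.array(c['extrinsics']); v,u=np.mgrid[:400,:640]; r=c['range_z']
    P=np.stack([(u-c['cx'])/c['f']*r,-(v-c['cy'])/c['f']*r,-r],-1)
    return P@E[:3,:3].T+E[:3,3]
E
python3 - <<'E'
from h import *
for n in('scene','top'):
    c=cam(n); save(c,n+'0.png'); print(n,{k:v for k,v in c.items() if k not in('image','range_z')})
    np.savez('pics/'+n,**c)
print(robot.observe())
E
```

```text
pics
scene {'vfov': 54.37466345376249, 'cx': 314.3673565329776, 'cy': 191.58900610249947, 'extrinsics': array([[-0.55060433, -0.56873683,  0.61104279,  1.2235332 ],
       [ 0.83475879, -0.37201369,  0.40593543,  0.45545025],
       [-0.00355414,  0.73358315,  0.67959041,  0.85874709],
       [ 0.        ,  0.        ,  0.        ,  1.        ]]), 'f': np.float64(389.3696467792097)}
top {'vfov': 54.84875405334797, 'cx': 322.46876815918375, 'cy': 195.9496504388737, 'extrinsics': array([[ 0.00293795,  0.98210107, -0.18833179,  0.32629421],
       [-0.99997763,  0.00175362, -0.00645483, -0.03334526],
       [-0.00600904,  0.18834654,  0.98208425,  1.15489575],
       [ 0.        ,  0.        ,  0.        ,  1.        ]]), 'f': np.float64(385.43765662395685)}
{'time': 0.1, 'qpos': array([ 1.01600162e+00,  3.42680185e-01,  1.52487519e+00, -2.36285785e-05,
        1.27539857e+00, -1.45957598e-01]), 'qvel': array([-0.00105833, -0.00303152, -0.00195059,  0.00043786, -0.00061334,
       -0.00025681]), 'joint_efforts': array([ 1.64478413e-03, -4.31998336e+01, -2.44696122e+01,  7.18207425e-02,
        5.24150231e-02,  7.79086832e-06]), 'tool_pos': array([0.20849342, 0.48145221, 0.22611653]), 'tool_rot': array([-3.14024256e+00, -1.75629624e-04,  2.73276232e+00]), 'contact_force': array([0.21464458, 0.49714965, 0.10241815]), 'torque': array([-0.00063408,  0.02944444, -0.01200454]), 'grip_force': 0.0, 'opening': 0.09174876487609952}
```

View pics/top0.png

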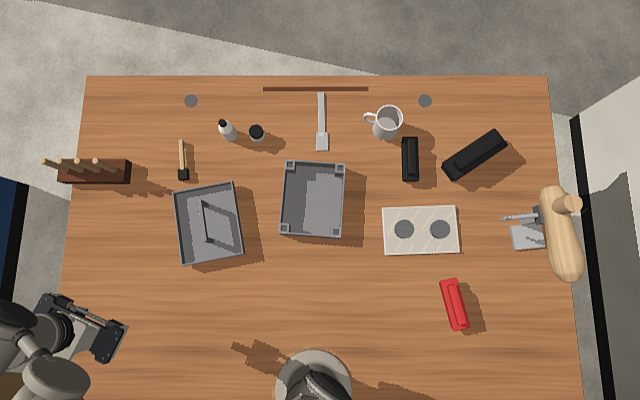

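View pics/scene0.png

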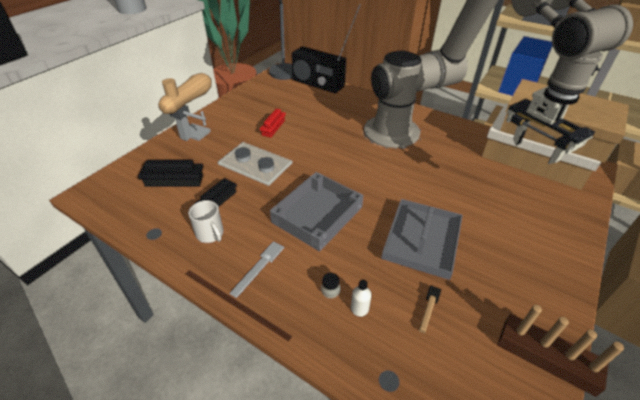

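The top view shows:
- lower tray with sockets at about (313,198)
- upper tray with handle at (208,222)
- clear tray at (420,230), with lids at (404,229) and (440,229)

Candidates for the brush are the small black one at (410,158), the large black one at (475,155) and the red one at (454,304). I choose (410,158), the smaller black one, and will check it in a crop. The grey discs at (191,101) and (425,101) are flat desk grommets, not tins.

```bash
cat > meas.py <<'E'
from h import *
def rect(P,lo,hi,box):
    m=(P[...,2]>lo)&(P[...,2]<hi)&(P[...,0]>box[0])&(P[...,0]<box[1])&(P[...,1]>box[2])&(P[...,1]<box[3])
    Q=P[m]; 
    r=cv2.minAreaRect((Q[:,:2]*1000).astype(np.float32)); return len(Q),np.round(Q[:,2].mean(),4),np.round(Q[:,:2].mean(0),4),np.round(r[0],1),np.round(r[1],1),round(r[2],1)
E
python3 - <<'E'
from meas import *
for n in('top','scene'):
    c=dict(np.load('pics/%s.npz'%n)); P=cloud(c)
    print(n)
    if n=='top':
        for k,(u,v) in dict(tA=(404,229),tB=(440,229),low=(313,198),up=(208,222),br=(410,158)).items(): print(k,ray(c,u,v,.04).round(3),P[v,u].round(4))
        save(c,'crop1.png',(370,90,530,330),2.5)
    T=ray(dict(np.load('pics/top.npz')),422,229,.03)
    def b(u,v,r,z=.04):
        p=ray(dict(np.load('pics/top.npz')),u,v,z); return (p[0]-r,p[0]+r,p[1]-r,p[1]+r)
    print('A',rect(P,.022,.045,b(404,229,.048))); print('B',rect(P,.022,.045,b(440,229,.048)))
    print('low',rect(P,.046,.058,b(313,198,.14))); print('up rim',rect(P,.036,.048,b(208,222,.15)))
    print('bar',rect(P,.078,.10,b(208,222,.15))); print('ridge',rect(P,.053,.07,b(410,158,.09))); print('mug',rect(P,.08,.1,b(385,122,.08,.09)))
E
```

```text
top
tA [ 0.443 -0.262  0.04 ] [ 0.4443 -0.2646  0.0286]
tB [ 0.443 -0.366  0.04 ] [ 0.4445 -0.3693  0.0297]
low [0.534 0.002 0.04 ] [0.5406 0.003  0.0041]
up [0.462 0.307 0.04 ] [0.4649 0.3138 0.0184]
br [ 0.656 -0.288  0.04 ] [ 0.6511 -0.284   0.0581]
A (291, np.float64(0.0307), array([ 0.447 , -0.2644]), array([ 447.1, -264.2]), array([53. , 53.3]), 0.5)
B (295, np.float64(0.0308), array([ 0.4467, -0.3693]), array([ 447.4, -369.8]), array([53.5, 54. ]), 85.5)
low (604, np.float64(0.0515), array([0.5363, 0.0054]), array([535.9,   4.5]), array([180.4, 221.4]), 85.9)
up rim (489, np.float64(0.0409), array([0.4644, 0.3154]), array([464.2, 311.2]), array([221. , 181.8]), 11.6)
bar (217, np.float64(0.087), array([0.4632, 0.3096]), array([463.6, 310.9]), array([119.4,  13.8]), 10.8)
ridge (336, np.float64(0.0595), array([ 0.6646, -0.2824]), array([ 686.6, -272.2]), array([162.9,  74.2]), 32.6)
mug (166, np.float64(0.0877), array([ 0.7666, -0.2202]), array([ 765.4, -220.1]), array([79.4, 80. ]), 32.7)
scene
A (160, np.float64(0.0307), array([ 0.4476, -0.2596]), array([ 445.3, -261.3]), array([54.8, 51.5]), 37.0)
B (146, np.float64(0.031), array([ 0.4471, -0.3639]), array([ 444.7, -365.3]), array([56.5, 52.6]), 38.8)
low (721, np.float64(0.0513), array([0.5406, 0.0099]), array([532.6,   6.7]), array([183.1, 225.8]), 86.1)
up rim (581, np.float64(0.0415), array([0.4769, 0.321 ]), array([462.6, 313.8]), array([226. , 180.3]), 11.4)
bar (161, np.float64(0.0894), array([0.469, 0.315]), array([461.9, 313.6]), array([125.1,  12. ]), 11.4)
ridge (293, np.float64(0.0597), array([ 0.6758, -0.274 ]), array([ 678.5, -275.2]), array([149.2,  68.1]), 27.5)
mug (242, np.float64(0.0868), array([ 0.7668, -0.2164]), array([ 764.9, -217.6]), array([80.9, 79. ]), 32.7)
```

View pics/crop1.png

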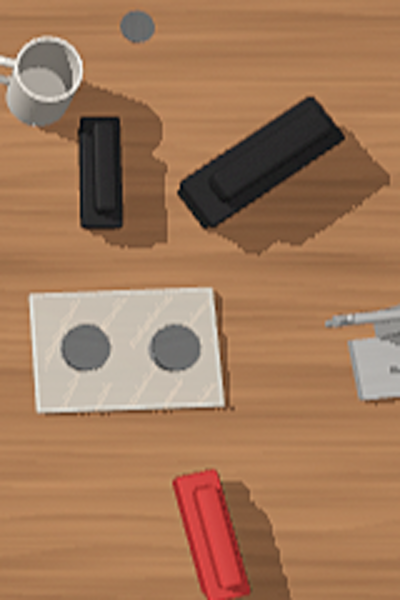

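The crop shows the smaller black brush at about (100,172) in the crop, with the larger one up and right at (262,163) and the red one below. The small one is right. Setting out above tin A.

>>> move_arm(motion=[[-1,-0.8,0,0,0,0],[-1,-0.8,0,0,0,0],[-1,-0.8,0,0,0,0]], fingers=0.52, newtons=30)

```text
time: 0.48
tool_pos: [0.2698, 0.3658, 0.2266]
tool_rot: [-3.14, 0.0, 2.728]
contact_force: [-0.0, 0.1, 0.2]
opening: 0.0708
grip_force: 0.0
```

>>> move_arm(motion=[[-1,-0.8,0,0,0,0],[-1,-0.8,0,0,0,0],[-1,-0.8,0,0,0,0]])

```text
time: 0.85
tool_pos: [0.33, 0.2532, 0.2267]
tool_rot: [-3.141, 0.0, 2.728]
contact_force: [0.1, 0.3, 0.3]
opening: 0.0698
grip_force: 0.0
```

>>> move_arm(motion=[[-1,-1,0,0,0,0],[-1,-1,0,0,0,0],[-1,-1,0,0,0,0],[-1,-1,0,0,0,0]])

```text
time: 1.35
tool_pos: [0.3809, 0.1242, 0.2266]
tool_rot: [3.141, -0.001, 2.731]
contact_force: [0.1, 0.0, -0.1]
opening: 0.0699
grip_force: 0.0
```

>>> move_arm(motion=[[-1,-1,0,0,0,0],[-1,-1,0,0,0,0],[-1,-1,0,0,0,0],[-1,-1,0,0,0,0]])

```text
time: 1.85
tool_pos: [0.4326, -0.0066, 0.2264]
tool_rot: [3.141, -0.001, 2.732]
contact_force: [-0.7, 0.5, 0.6]
opening: 0.0698
grip_force: 0.0
```

>>> move_arm(motion=[[-1,-1,0,0,0,0],[-1,-1,0,0,0,0],[-1,-1,0,0,0,0],[-1,-1,0,0,0,0]])

```text
time: 2.35
tool_pos: [0.4846, -0.1375, 0.2263]
tool_rot: [3.141, -0.001, 2.733]
contact_force: [0.5, 1.2, -0.0]
opening: 0.0697
grip_force: 0.0
```

>>> move_arm(motion=[[-0.13,-1,0.5,0,0,0.1],[-0.13,-1,0.5,0,0,0.2],[-0.13,-1,0.5,0,0,0.37],[-0.13,-1,0.5,0,0,0.37],[-0.13,-1,0.5,0,0,0.37],[-0.13,-1,0.5,0,0,0.37],[-0.13,-1,0.5,0,0,0.37],[-0.13,-1,0.5,0,0,0.37],[-0.13,-1,0.5,0,0,0.37]])

```text
time: 3.48
tool_pos: [0.4569, -0.2353, 0.1768]
tool_rot: [3.142, -0.0, 1.573]
contact_force: [-0.5, 0.4, 0.2]
opening: 0.0696
grip_force: 0.0
```

>>> move_arm(motion=[[-0.28,-0.11,0.4,0,0,0],[-0.28,-0.11,0.8,0,0,0],[-0.28,-0.11,0.9,0,0,0],[-0.28,-0.11,0.9,0,0,0]])

```text
time: 3.98
tool_pos: [0.446, -0.2638, 0.0869]
tool_rot: [-3.141, -0.001, 1.571]
contact_force: [-0.3, -0.1, -0.0]
opening: 0.0696
grip_force: 0.0
```

>>> move_arm(motion=[[0,0,0.25,0,0,0],[0,0,0.45,0,0,0],[0,0,0.65,0,0,0],[0,0,0.77,0,0,0],[0,0,0.79,0,0,0],[0,0,0.79,0,0,0]])

```text
time: 4.72
tool_pos: [0.4463, -0.2643, 0.0085]
tool_rot: [3.141, 0.001, 1.571]
contact_force: [1.2, 0.1, 0.3]
opening: 0.0699
grip_force: 0.0
```

>>> move_arm(motion=[[0,0,0,0,0,0],[0,0,0,0,0,0],[0,0,0,0,0,0],[0,0,0,0,0,0]], fingers=0.0, newtons=25)

```text
time: 5.22
tool_pos: [0.4461, -0.2642, 0.0082]
tool_rot: [3.141, 0.001, 1.57]
contact_force: [-0.2, 1.0, 5.4]
opening: 0.0554
grip_force: 25.0
```

>>> move_arm(motion=[[0,0,-0.3,0,0,0],[0,0,-0.7,0,0,0],[0.3,0.1,-1,0,0,0],[0.8,0.25,-1,0,0,0],[1,0.3,-1,0,0,0]])

```text
time: 5.85
tool_pos: [0.476, -0.1618, 0.1079]
tool_rot: [3.142, -0.001, 1.572]
contact_force: [0.3, -1.0, -0.7]
opening: 0.0554
grip_force: 25.0
```

>>> move_arm(motion=[[0.5,0.15,0,0,0,0],[1,0.3,0,0,0,0]])

```text
time: 6.1
tool_pos: [0.506, -0.0628, 0.1075]
tool_rot: [-3.141, -0.0, 1.569]
contact_force: [0.6, 0.7, -0.4]
opening: 0.0557
grip_force: 25.0
```

>>> move_arm(motion=[[0.5,0.15,0,0,0,0],[1,0.3,0,0,0,0],[1,0.3,0,0,0,0]])

```text
time: 6.48
tool_pos: [0.5361, 0.0392, 0.1073]
tool_rot: [-3.141, -0.001, 1.575]
contact_force: [0.1, -0.9, -0.2]
opening: 0.0554
grip_force: 25.0
```

>>> move_arm(motion=[[0.1,0.01,0.1,0,0,0.022],[0.1,0.01,0.3,0,0,0.022],[0.1,0.01,0.4,0,0,0.022],[0.1,0.01,0.4,0,0,0.022]])

```text
time: 6.98
tool_pos: [0.5363, 0.0453, 0.067]
tool_rot: [-3.14, 0.0, 1.501]
contact_force: [-0.2, -0.2, -0.3]
opening: 0.0555
grip_force: 25.0
```

>>> move_arm(motion=[[0,0,0.25,0,0,0],[0,0,0.4,0,0,0],[0,0,0.5,0,0,0],[0,0,0.56,0,0,0],[0,0,0.56,0,0,0]])

```text
time: 7.6
tool_pos: [0.5369, 0.046, 0.0116]
tool_rot: [-3.141, -0.0, 1.501]
contact_force: [-0.4, -0.1, -0.7]
opening: 0.0556
grip_force: 25.0
```

>>> move_arm(motion=[[0,0,0,0,0,0],[0,0,0,0,0,0],[0,0,0,0,0,0]], fingers=0.5)

```text
time: 7.98
tool_pos: [0.5371, 0.046, 0.0121]
tool_rot: [3.141, -0.0, 1.501]
contact_force: [-0.4, -0.2, 0.1]
opening: 0.0685
grip_force: 0.0
```

>>> move_arm(motion=[[0,0,-0.3,0,0,0],[0,0,-0.7,0,0,0],[-0.2,0,-1,0,0,0],[-0.6,-0.1,-1,0,0,0],[-1,-0.2,-1,0,0,0]])

```text
time: 8.6
tool_pos: [0.5099, -0.0532, 0.1124]
tool_rot: [3.14, 0.0, 1.502]
contact_force: [0.5, -1.2, 0.4]
opening: 0.0685
grip_force: 0.0
```

>>> move_arm(motion=[[-0.5,-0.15,0,0,0,0],[-1,-0.2,0,0,0,0]])

```text
time: 8.85
tool_pos: [0.4822, -0.1519, 0.112]
tool_rot: [3.141, -0.0, 1.502]
contact_force: [0.6, 0.0, 0.9]
opening: 0.069
grip_force: 0.0
```

>>> move_arm(motion=[[-0.5,-0.15,0,0,0,0],[-1,-0.2,0,0,0,0]])

```text
time: 9.1
tool_pos: [0.4553, -0.2506, 0.112]
tool_rot: [3.141, -0.0, 1.501]
contact_force: [0.4, 0.6, -0.4]
opening: 0.0689
grip_force: 0.0
```

>>> move_arm(motion=[[-0.5,0,0,0,0,0],[-1,-0.01,0,0,0,0],[-1,-0.01,0,0,0,0]])

```text
time: 9.48
tool_pos: [0.4477, -0.3522, 0.1117]
tool_rot: [3.141, 0.001, 1.497]
contact_force: [-0.1, 0.0, 0.2]
opening: 0.0688
grip_force: 0.0
```

```bash
python3 - <<'E'
from meas import *
c=cam('top');P=cloud(c)
print('A',rect(P,.022,.04,(.45,.62,-.05,.1))); print('B',rect(P,.022,.045,(.39,.5,-.42,-.32)));print('low',rect(P,.046,.058,(.4,.68,-.13,.14)))
print(robot.observe()['tool_pos'],robot.observe()['tool_rot'])
save(c,'t2.png')
E
```

```text
A (324, np.float64(0.0315), array([0.5362, 0.0511]), array([534.3,  54.3]), array([ 73.5, 170.2]), 86.0)
B (4, np.float64(0.0291), array([ 0.4665, -0.3517]), array([ 466.3, -351.6]), array([ 0.3, 13.5]), 42.3)
low (498, np.float64(0.0514), array([0.5621, 0.0179]), array([535.6,   4.5]), array([180.1, 221. ]), 85.9)
[ 0.44771079 -0.3499682   0.11144464] [-3.14153102e+00 -3.29789721e-04  1.49864401e+00]
```

View pics/t2.png

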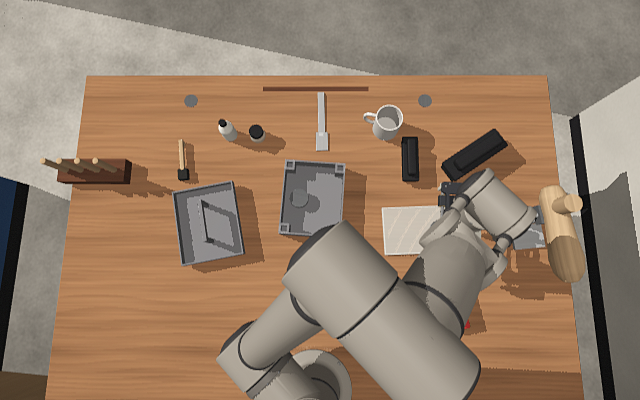

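The picture shows tin A flat in the lower tray at (300,199), and the tray has not moved. Fetching tin B.

>>> move_arm(motion=[[-0.15,-0.01,0.2,0,0,0],[-0.15,-0.01,0.4,0,0,0],[-0.15,-0.01,0.6,0,0,0],[-0.15,-0.01,0.8,0,0,0],[-0.15,-0.01,0.95,0,0,0],[-0.15,-0.01,1.0,0,0,0],[-0.15,-0.01,1.0,0,0,0]])

```text
time: 10.4
tool_pos: [0.4463, -0.3636, 0.0115]
tool_rot: [-3.141, -0.0, 1.502]
contact_force: [-0.8, -0.8, -0.2]
opening: 0.0691
grip_force: 0.0
```

>>> move_arm(motion=[[0,0,0.03,0,0,0],[0,0,0.03,0,0,0],[0,0,0.03,0,0,0],[0,0,0.03,0,0,0]], fingers=0.0)

```text
time: 10.9
tool_pos: [0.4463, -0.3638, 0.0089]
tool_rot: [3.141, 0.0, 1.501]
contact_force: [-0.3, -0.8, 0.5]
opening: 0.0554
grip_force: 25.0
```

>>> move_arm(motion=[[0,0,-0.3,0,0,0],[0,0,-0.7,0,0,0],[0.3,0.1,-1,0,0,0],[0.8,0.2,-1,0,0,0],[1,0.2,-1,0,0,0]])

```text
time: 11.52
tool_pos: [0.4735, -0.2631, 0.109]
tool_rot: [3.141, -0.0, 1.503]
contact_force: [-0.7, -0.1, -1.8]
opening: 0.0549
grip_force: 25.0
```

>>> move_arm(motion=[[0.5,0.1,0,0,0,0],[1,0.2,0,0,0,0]])

```text
time: 11.78
tool_pos: [0.5, -0.1662, 0.1085]
tool_rot: [-3.141, 0.0, 1.5]
contact_force: [1.6, -0.1, -1.1]
opening: 0.0554
grip_force: 25.0
```

>>> move_arm(motion=[[0.5,0.1,0,0,0,0],[1,0.2,0,0,0,0],[1,0.2,0,0,0,0]])

```text
time: 12.15
tool_pos: [0.5271, -0.0658, 0.1084]
tool_rot: [-3.141, -0.001, 1.506]
contact_force: [-0.7, -0.9, -1.5]
opening: 0.0556
grip_force: 25.0
```

>>> move_arm(motion=[[0.35,0.02,0,0,0,0],[0.35,0.02,0.3,0,0,0],[0.35,0.02,0.4,0,0,0],[0.35,0.02,0.4,0,0,0]])

```text
time: 12.65
tool_pos: [0.5308, -0.0348, 0.0681]
tool_rot: [-3.14, -0.0, 1.5]
contact_force: [1.2, -0.4, -0.8]
opening: 0.0557
grip_force: 25.0
```

>>> move_arm(motion=[[0,0,0.25,0,0,0],[0,0,0.4,0,0,0],[0,0,0.5,0,0,0],[0,0,0.57,0,0,0],[0,0,0.57,0,0,0]])

```text
time: 13.28
tool_pos: [0.5313, -0.0338, 0.0115]
tool_rot: [-3.141, -0.0, 1.501]
contact_force: [0.3, -0.2, -1.5]
opening: 0.0552
grip_force: 25.0
```

>>> move_arm(motion=[[0,0,0,0,0,0],[0,0,0,0,0,0],[0,0,0,0,0,0]], fingers=0.5)

```text
time: 13.65
tool_pos: [0.5316, -0.0339, 0.0121]
tool_rot: [3.141, 0.0, 1.501]
contact_force: [-0.4, -0.3, 0.5]
opening: 0.0688
grip_force: 0.0
```

>>> move_arm(motion=[[0,0,-0.3,0,0,0],[0,0,-0.7,0,0,0],[0,0,-1,0,0,0],[0.3,-0.1,-1,0,0,0],[0.4,-0.2,-1,0,0,0]])

```text
time: 14.28
tool_pos: [0.5138, 0.0084, 0.1121]
tool_rot: [3.141, -0.0, 1.503]
contact_force: [-0.1, 0.1, 0.4]
opening: 0.0688
grip_force: 0.0
```

>>> move_arm(motion=[[0.5,-0.2,-0.3,0,0,0],[1,-0.3,-0.5,0,0,0]])

```text
time: 14.52
tool_pos: [0.4902, 0.11, 0.1622]
tool_rot: [-3.141, 0.0, 1.5]
contact_force: [0.8, 0.3, 0.3]
opening: 0.0688
grip_force: 0.0
```

>>> move_arm(motion=[[0.5,-0.2,0,0,0,0],[1,-0.3,0,0,0,0]])

```text
time: 14.78
tool_pos: [0.467, 0.2123, 0.1617]
tool_rot: [-3.141, 0.0, 1.502]
contact_force: [1.0, 0.5, -0.4]
opening: 0.0687
grip_force: 0.0
```

>>> move_arm(motion=[[0.5,-0.1,0,0,0,0.055],[1,-0.12,0,0,0,0.11],[1,-0.12,0,0,0,0.17],[1,-0.12,0,0,0,0.23],[1,-0.12,0,0,0,0.29],[1,-0.12,0,0,0,0.35],[1,-0.12,0,0,0,0.415],[1,-0.12,0,0,0,0.415],[1,-0.12,0,0,0,0.415]], fingers=0.0)

```text
time: 15.9
tool_pos: [0.463, 0.3115, 0.1615]
tool_rot: [3.141, 0.001, 0.201]
contact_force: [-0.2, 0.3, -0.3]
opening: 0.046
grip_force: 0.0
```

```bash
python3 - <<'E'
from meas import *
for n in('top','scene'):
    c=cam(n);P=cloud(c)
    print('tins',rect(P,.022,.04,(.45,.62,-.08,.09)));print('low',rect(P,.046,.058,(.4,.68,-.13,.14)))
    print('up rim',rect(P,.036,.048,(.32,.62,.17,.45))); print('bar',rect(P,.078,.096,(.35,.57,.25,.37)))
    save(c,n+'3.png')
o=robot.observe();print(o['tool_pos'],o['tool_rot'],o['qpos'])
E
```

```text
tins (592, np.float64(0.0314), array([0.5365, 0.0048]), array([535.4,   5.5]), array([167.2, 168.5]), 89.8)
low (598, np.float64(0.0513), array([0.5368, 0.0042]), array([535.9,   4.4]), array([180.1, 221.2]), 85.9)
up rim (313, np.float64(0.0407), array([0.4788, 0.2708]), array([465.8, 302.6]), array([220.7, 163.8]), 11.6)
bar (90, np.float64(0.0874), array([0.4296, 0.3028]), array([429.5, 303.7]), array([48.6, 12.3]), 10.0)
tins (567, np.float64(0.0319), array([ 0.5302, -0.0016]), array([533.7,   4.7]), array([166.7, 169.3]), 0.3)
low (715, np.float64(0.0513), array([0.5406, 0.0092]), array([532.5,   6.8]), array([182.7, 224.7]), 86.1)
up rim (581, np.float64(0.0413), array([0.4732, 0.3199]), array([462.1, 313.7]), array([224.1, 180.3]), 11.5)
bar (165, np.float64(0.089), array([0.47  , 0.3152]), array([463.2, 313.8]), array([122.9,  12. ]), 11.4)
[0.46310495 0.31159031 0.16158564] [3.14150977e+00 2.64271404e-04 1.99872988e-01] [ 4.54957607e-01  4.60635204e-01  1.52841567e+00 -1.47880730e-05
  1.15281842e+00  1.82588694e+00]
```

View pics/scene3.png

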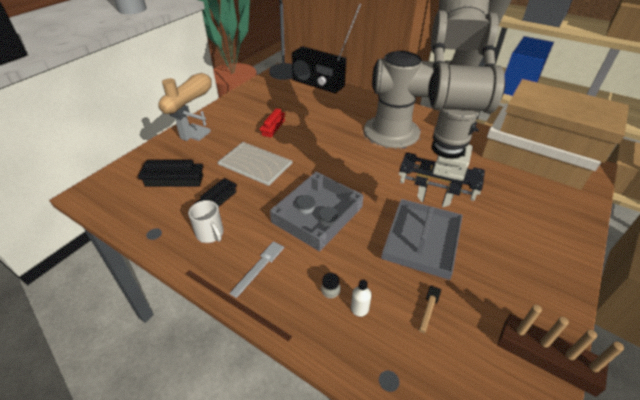

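Both tins lie in the lower tray at (304,203) and (327,214), and the fingers are over the handle bar. Gripping it.

>>> move_arm(motion=[[0,0,0.3,0,0,0],[0,0,0.6,0,0,0],[0,0,0.85,0,0,0],[0,0,1,0,0,0],[0,0,1,0,0,0]])

```text
time: 16.62
tool_pos: [0.4628, 0.3115, 0.061]
tool_rot: [3.141, 0.002, 0.198]
contact_force: [-0.5, 0.1, 0.4]
opening: 0.0459
grip_force: 0.0
```

>>> move_arm(motion=[[0,0,0,0,0,0],[0,0,0,0,0,0],[0,0,0,0,0,0],[0,0,0,0,0,0],[0,0,0,0,0,0]], fingers=-1, newtons=50)

```text
time: 17.25
tool_pos: [0.4634, 0.3119, 0.0621]
tool_rot: [-3.141, -0.001, 0.198]
contact_force: [-0.3, 1.2, 3.4]
opening: 0.0118
grip_force: 50.0
```

>>> move_arm(motion=[[0,0,-0.2,0,0,0],[0,0,-0.4,0,0,0],[0,0,-0.6,0,0,0],[0,0,-0.8,0,0,0],[0,0,-1,0,0,0],[0,0,-1,0,0,0]])

```text
time: 18.0
tool_pos: [0.4636, 0.3119, 0.1623]
tool_rot: [-3.141, -0.002, 0.198]
contact_force: [-0.7, 1.2, -4.2]
opening: 0.0112
grip_force: 50.0
```

>>> move_arm(motion=[[0.0,0.2,0,0,0,0],[0.02,0.6,0,0,0,0],[0.02,1,0,0,0,0]])

```text
time: 18.38
tool_pos: [0.4842, 0.212, 0.1602]
tool_rot: [3.141, 0.003, 0.198]
contact_force: [0.1, 0.1, -4.5]
opening: 0.0117
grip_force: 50.0
```

>>> move_arm(motion=[[0.02,0.4,0,0,0,0],[0.02,0.8,0,0,0,0],[0.02,1,0,0,0,0]])

```text
time: 18.75
tool_pos: [0.5058, 0.1134, 0.1603]
tool_rot: [3.141, 0.003, 0.195]
contact_force: [-0.3, 0.9, -4.5]
opening: 0.0118
grip_force: 50.0
```

>>> move_arm(motion=[[0.02,0.3,0,0,0,0.02],[0.04,0.7,0,0,0,0.04],[0.04,0.9,0,0,0,0.06],[0.04,1,0,0,0,0.086],[0.04,1,0,0,0,0.086],[0.04,1,0,0,0,0.086]])

```text
time: 19.5
tool_pos: [0.5294, 0.0195, 0.1613]
tool_rot: [-3.141, 0.001, -0.071]
contact_force: [-0.5, -1.1, -5.0]
opening: 0.0116
grip_force: 50.0
```

```bash
python3 - <<'E'
from meas import *
o=robot.observe();print(o['tool_pos'],o['tool_rot'])
for n in('top','scene'):
    c=cam(n);P=cloud(c)
    print('up rim',rect(P,.133,.152,(.4,.7,-.13,.17)));print('low',rect(P,.046,.058,(.4,.68,-.13,.14)))
    save(c,n+'4.png',(180,100,460,300),2)
E
```

```text
[0.52936466 0.01948527 0.16126415] [-3.14123681e+00  1.15187717e-03 -7.12050824e-02]
up rim (131, np.float64(0.1403), array([ 0.4993, -0.0407]), array([529.5,  18.3]), array([179.3, 219.9]), 86.0)
low (110, np.float64(0.0515), array([ 0.5157, -0.0814]), array([529.3, -80.5]), array([ 11.3, 217.1]), 85.3)
up rim (638, np.float64(0.1396), array([0.5608, 0.0318]), array([528.5,  20.9]), array([183.2, 222.8]), 86.2)
low (448, np.float64(0.0513), array([0.5913, 0.031 ]), array([532.8,   7. ]), array([182., 225.]), 85.9)
```

View pics/scene4.png

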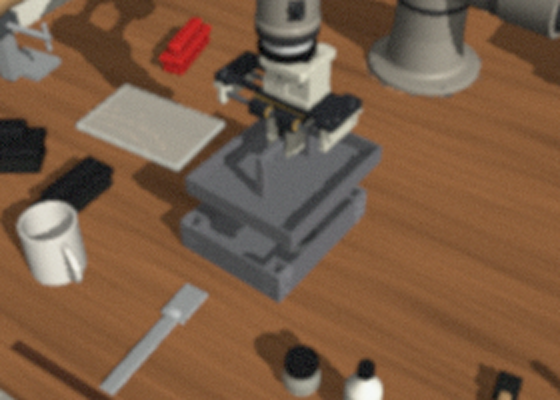

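>>> move_arm(motion=[[0.06,0.136,0,0,0,0],[0.06,0.136,0.15,0,0,0],[0.06,0.136,0.3,0,0,0],[0.06,0.136,0.38,0,0,0],[0.06,0.136,0.38,0,0,0],[0.06,0.136,0.38,0,0,0]])

```text
time: 20.35
tool_pos: [0.5352, 0.0052, 0.124]
tool_rot: [-3.142, -0.001, -0.072]
contact_force: [0.1, -0.7, -4.3]
opening: 0.0115
grip_force: 50.0
```

```bash
python3 - <<'E'
from meas import *
o=robot.observe();print(o['tool_pos'],o['tool_rot'])
for n in('top','scene'):
    c=cam(n);P=cloud(c)
    print('up rim',rect(P,.095,.110,(.4,.7,-.13,.17)));print('low',rect(P,.046,.058,(.4,.68,-.13,.14)))
    save(c,n+'5.png',(220,130,420,280),4)
E
```

```text
[0.53520099 0.00520357 0.12396965] [-3.14153898e+00 -6.69829135e-04 -7.24297475e-02]
up rim (98, np.float64(0.103), array([ 0.4905, -0.0737]), array([534.7,   2.4]), array([176. , 218.8]), 86.0)
low (14, np.float64(0.0512), array([ 0.4218, -0.058 ]), array([421.6, -57.9]), array([37.2,  2.5]), 85.5)
up rim (618, np.float64(0.1018), array([0.5673, 0.0179]), array([533.9,   6.5]), array([182.6, 223.3]), 85.9)
low (354, np.float64(0.0513), array([0.5921, 0.042 ]), array([533.4,   7.5]), array([181.4, 223.5]), 85.7)
```

View pics/scene5.png

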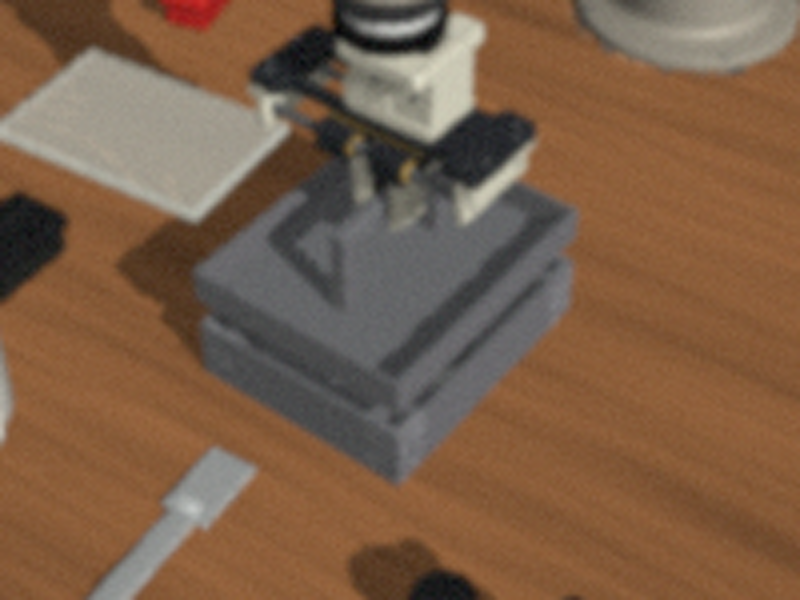

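Aligned to about 1 mm in yaw and position: the upper tray's edges run parallel to the lower's around (400,420). Lowering slowly.

>>> move_arm(motion=[[-0.1,0,0.04,0,0,0],[-0.1,0,0.08,0,0,0],[-0.1,0,0.12,0,0,0],[-0.1,0,0.16,0,0,0],[-0.1,0,0.16,0,0,0]])

```text
time: 21.08
tool_pos: [0.5247, 0.0059, 0.1137]
tool_rot: [3.141, -0.003, -0.072]
contact_force: [-20.1, 1.6, 48.3]
opening: 0.0118
grip_force: 50.0
```

I sent −10 mm in x where I meant −1 mm, so the lugs landed beside the sockets. Backing up and measuring again.

>>> move_arm(motion=[[0,0,-0.1,0,0,0],[0,0,-0.2,0,0,0],[0,0,-0.3,0,0,0],[0.09,0,-0.6,0,0,0],[0.09,0,-0.9,0,0,0],[0.09,0,-0.9,0,0,0],[0.09,0,-0.9,0,0,0]])

```text
time: 21.95
tool_pos: [0.5331, 0.0053, 0.1963]
tool_rot: [-3.141, 0.002, -0.073]
contact_force: [-0.2, 0.4, -4.7]
opening: 0.0117
grip_force: 50.0
```

```bash
python3 - <<'E'
from meas import *
o=robot.observe();print(o['tool_pos'],o['tool_rot'],o['contact_force'])
for n in('top','scene'):
    c=cam(n);P=cloud(c)
    print('up rim',rect(P,.165,.192,(.4,.7,-.13,.17)));print('low',rect(P,.046,.058,(.4,.68,-.13,.14)));print('bar',rect(P,.222,.25,(.4,.7,-.13,.17)))
    save(c,n+'6.png',(180,100,460,300),2)
E
```

```text
[0.53309524 0.00528994 0.19625958] [-3.14135752e+00  2.47500542e-03 -7.26556528e-02] [-0.22232682  0.44836413 -4.73706647]
up rim (143, np.float64(0.1753), array([ 0.4929, -0.0451]), array([532.8,   4.5]), array([180. , 219.2]), 86.0)
low (31, np.float64(0.0515), array([ 0.4235, -0.058 ]), array([424.2, -56.6]), array([40.1,  5.9]), 88.6)
bar (43, np.float64(0.2237), array([0.4938, 0.0071]), array([499.8,   6.3]), array([10.8, 44.9]), 83.3)
up rim (810, np.float64(0.1732), array([0.5605, 0.0163]), array([531.4,   6. ]), array([184.4, 224. ]), 85.8)
low (511, np.float64(0.0514), array([0.5758, 0.0322]), array([532.6,   7.2]), array([182.8, 225.2]), 85.4)
bar (171, np.float64(0.2311), array([0.5466, 0.0092]), array([555.8,  14.3]), array([59.8, 51.9]), 18.2)
```

View pics/scene6.png

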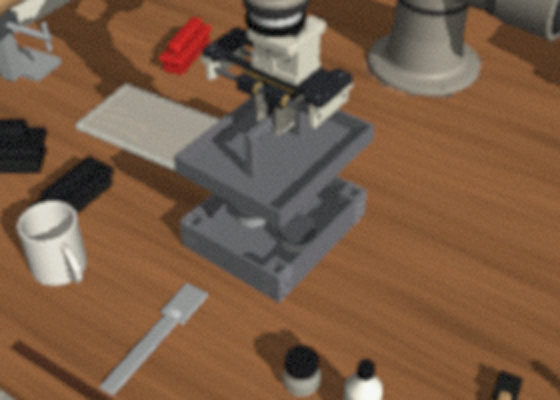

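>>> move_arm(motion=[[0,-0.3,0,0,0,0],[0,-0.7,0,0,0,0],[0,-1,0,0,0,0],[0,-1,0,0,0,0]])

```text
time: 22.55
tool_pos: [0.5405, 0.1069, 0.1964]
tool_rot: [-3.141, 0.002, -0.07]
contact_force: [0.7, 0.0, -4.5]
opening: 0.0119
grip_force: 50.0
```

>>> move_arm(motion=[[0,-0.3,0,0,0,0],[0,-0.7,0,0,0,0],[0,-1,0,0,0,0],[0,-1,0,0,0,0],[0,-1,0,0,0,0]])

```text
time: 23.18
tool_pos: [0.5482, 0.2037, 0.1969]
tool_rot: [3.141, 0.001, -0.073]
contact_force: [0.1, 0.0, -5.1]
opening: 0.0117
grip_force: 50.0
```

```bash
python3 - <<'E'
from meas import *
o=robot.observe();print(o['tool_pos'],o['tool_rot'],o['contact_force'])
for n in('top','scene'):
    c=cam(n);P=cloud(c)
    print('up rim',rect(P,.165,.192,(.4,.7,.05,.37)));print('low',rect(P,.046,.058,(.4,.68,-.13,.14)));print('tins',rect(P,.026,.037,(.49,.58,-.08,.09)))
    m=(P[...,2]>.145)&(P[...,2]<.160)&(P[...,0]>.43)&(P[...,0]<.64)&(P[...,1]>.12)&(P[...,1]<.3); Q=P[m] # floor
    for k in range(3):
        A=np.c_[Q[:,:2],np.ones(len(Q))]; s=np.linalg.lstsq(A,Q[:,2],rcond=None)[0]; r=Q[:,2]-A@s; Q=Q[abs(r)<.003]
    print('floor tilt',len(Q),s.round(4),Q[:,2].mean().round(4))
E
```

```text
[0.54815741 0.20371263 0.1969165 ] [ 3.14053916e+00  1.39445069e-03 -7.28778329e-02] [ 0.10160724  0.02078074 -5.09408901]
up rim (374, np.float64(0.1742), array([0.5567, 0.1469]), array([548.8, 202.1]), array([180.7, 220.7]), 85.6)
low (604, np.float64(0.0514), array([0.5361, 0.0055]), array([535.9,   4.4]), array([180.3, 221.6]), 85.9)
tins (545, np.float64(0.0316), array([0.5351, 0.0029]), array([536. ,  12.2]), array([157.9,  54.7]), 85.7)
floor tilt 1434 [-0.0028  0.      0.1536] 0.1522
up rim (885, np.float64(0.174), array([0.5873, 0.2108]), array([546.3, 204.2]), array([182.6, 226.3]), 85.5)
low (557, np.float64(0.0512), array([ 0.5608, -0.0159]), array([532. ,   6.2]), array([181.9, 226. ]), 86.5)
tins (328, np.float64(0.0322), array([ 0.5362, -0.018 ]), array([533.1,  -4.8]), array([ 80.4, 150.2]), 0.1)
floor tilt 2697 [-0.0024 -0.0009  0.1553] 0.1538
```

Lower tray unmoved (535.9, 4.4 as before), upper tray level and not slipped. Returning with TCP aimed at (0.5346, 0.0054).

>>> move_arm(motion=[[0,0.3,0,0,0,0],[0,0.7,0,0,0,0],[0,1,0,0,0,0],[0,1,0,0,0,0]])

```text
time: 23.78
tool_pos: [0.5411, 0.102, 0.1979]
tool_rot: [3.141, -0.0, -0.077]
contact_force: [-0.7, 1.2, -4.2]
opening: 0.0113
grip_force: 50.0
```

>>> move_arm(motion=[[0.01,0.4,0,0,0,0],[0.01,0.8,0,0,0,0],[0.01,0.985,0.2,0,0,0],[0.01,0.985,0.45,0,0,0],[0.01,0.985,0.65,0,0,0],[0.01,0.985,0.75,0,0,0],[0.01,0.985,0.75,0,0,0],[0.01,0.985,0.75,0,0,0]])

```text
time: 24.78
tool_pos: [0.5356, 0.0067, 0.1236]
tool_rot: [3.142, -0.002, -0.072]
contact_force: [0.5, 1.1, -5.1]
opening: 0.0115
grip_force: 50.0
```

```bash
python3 - <<'E'
from meas import *
o=robot.observe();print(o['tool_pos'],o['tool_rot'],o['contact_force'])
c=cam('scene');P=cloud(c)
print('up rim',rect(P,.095,.110,(.4,.7,-.13,.17)))
E
```

```text
[0.53564635 0.00666252 0.12355533] [ 3.14158928e+00 -1.65912009e-03 -7.24760855e-02] [ 0.49269242  1.10728756 -5.11801155]
up rim (586, np.float64(0.1017), array([0.5679, 0.0198]), array([534.1,   8.1]), array([184.3, 224. ]), 85.7)
```

>>> move_arm(motion=[[-0.009,0.014,0.0,0,0,0],[-0.009,0.014,0.04,0,0,0],[-0.009,0.014,0.08,0,0,0],[-0.009,0.014,0.12,0,0,0],[-0.009,0.014,0.15,0,0,0],[-0.009,0.014,0.15,0,0,0]])

```text
time: 25.58
tool_pos: [0.5338, 0.0053, 0.1074]
tool_rot: [-3.141, 0.001, -0.073]
contact_force: [-0.4, -0.1, -3.7]
opening: 0.0117
grip_force: 50.0
```

>>> move_arm(motion=[[0,0,0.02,0,0,0],[0,0,0.04,0,0,0],[0,0,0.06,0,0,0],[0,0,0.075,0,0,0],[0,0,0.075,0,0,0]])

```text
time: 26.2
tool_pos: [0.534, 0.0053, 0.1002]
tool_rot: [-3.141, -0.0, -0.073]
contact_force: [0.1, -1.0, -4.1]
opening: 0.0115
grip_force: 50.0
```

>>> move_arm(motion=[[0,0,0.005,0,0,0],[0,0,0.01,0,0,0],[0,0,0.015,0,0,0],[0,0,0.015,0,0,0],[0,0,0.015,0,0,0]])

```text
time: 26.82
tool_pos: [0.5341, 0.0053, 0.1002]
tool_rot: [3.142, -0.001, -0.073]
contact_force: [-4.9, 0.5, 10.8]
opening: 0.0118
grip_force: 50.0
```

Contact at the predicted seated height (0.100). Releasing, lifting and checking.

>>> move_arm(motion=[[0,0,-0.01,0,0,0],[0,0,-0.01,0,0,0],[0,0,-0.01,0,0,0],[0,0,-0.01,0,0,0]], fingers=0)

```text
time: 27.32
tool_pos: [0.5341, 0.0053, 0.0996]
tool_rot: [-3.142, 0.0, -0.073]
contact_force: [0.2, -0.4, 0.9]
opening: 0.0445
grip_force: 0.0
```

>>> move_arm(motion=[[0,0,-0.15,0,0,0],[0,0,-0.4,0,0,0],[0,0.2,-0.8,0,0,0],[0,0.6,-1,0,0,0],[0.2,1,-1,0,0,0],[0.3,1,-1,0,0,0]])

```text
time: 28.08
tool_pos: [0.5574, -0.0993, 0.2011]
tool_rot: [3.141, -0.002, -0.076]
contact_force: [-0.3, 0.3, -0.7]
opening: 0.0459
grip_force: 0.0
```

```bash
python3 - <<'E'
from meas import *
o=robot.observe();print(o['tool_pos'],o['tool_rot'])
for n in('top','scene'):
    c=cam(n);P=cloud(c)
    print('up rim',rect(P,.074,.086,(.4,.7,-.13,.17)));print('bar',rect(P,.115,.135,(.45,.63,-.03,.04)))
    print('ridge',rect(P,.054,.066,(.57,.73,-.325,-.24)))
    print('board',rect(P,.015,.066,(.57,.735,-.325,-.24)))
    np.savez('pics/%s7'%n,**c); save(c,n+'7.png')
E
```

```text
[ 0.55741812 -0.09926775  0.20106449] [ 3.14066516e+00 -2.22311399e-03 -7.61463164e-02]
up rim (207, np.float64(0.0793), array([0.554 , 0.0677]), array([534.9,   4.4]), array([180., 221.]), 85.8)
bar (0, np.float64(nan), array([nan, nan]), array([0., 0.]), array([0., 0.]), 0.0)
ridge (300, np.float64(0.0593), array([ 0.6571, -0.2891]), array([ 658.2, -289.7]), array([110.6,  26.5]), 0.7)
board (695, np.float64(0.0475), array([ 0.6515, -0.2873]), array([ 657.8, -290. ]), array([ 49.1, 139.1]), 89.8)
up rim (613, np.float64(0.0792), array([0.5387, 0.0097]), array([531.7,   6.4]), array([183.4, 224.7]), 85.9)
bar (208, np.float64(0.1246), array([0.5372, 0.0089]), array([533.1,   7.1]), array([ 14.4, 121.2]), 85.5)
ridge (223, np.float64(0.0595), array([ 0.6602, -0.2841]), array([ 658.8, -285.2]), array([ 28.6, 107.7]), 88.9)
board (545, np.float64(0.0463), array([ 0.6527, -0.2768]), array([ 665. , -285.8]), array([151.5,  67.9]), 9.3)meas.py:5: RuntimeWarning: Mean of empty slice.
  r=cv2.minAreaRect((Q[:,:2]*1000).astype(np.float32)); return len(Q),np.round(Q[:,2].mean(),4),np.round(Q[:,:2].mean(0),4),np.round(r[0],1),np.round(r[1],1),round(r[2],1)
  ret = ret.dtype.type(ret / rcount)
  ret = um.true_divide(
```

View pics/top7.png

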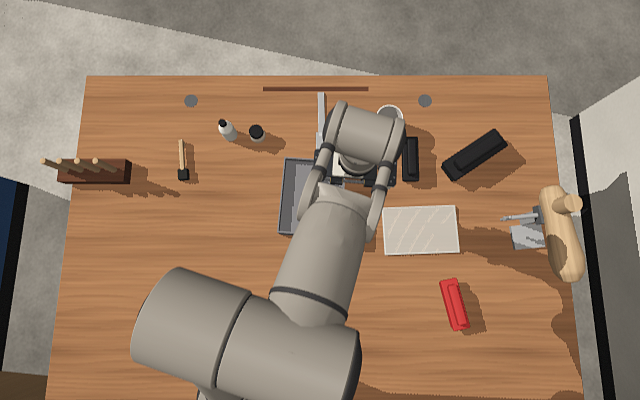

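Upper tray is seated: rim at 0.0793 (should be 0.080), centred on the lower one. The brush's ridge measures 110 x 26 mm at (0.6585, −0.2875), yaw about 0, at pixel (410,158) as before, so its long axis is along world x.

>>> move_arm(motion=[[0.3,0.45,0,0,0,0],[0.6,0.9,0,0,0,0],[0.6,0.9,0,0,0,0]])

```text
time: 28.55
tool_pos: [0.6106, -0.1923, 0.1987]
tool_rot: [-3.142, 0.001, -0.074]
contact_force: [0.0, 0.6, -0.2]
opening: 0.046
grip_force: 0.0
```

>>> move_arm(motion=[[0.3,0.45,0,0,0,-0.024],[0.55,0.9,0,0,0,-0.024],[0.55,0.9,0.2,0,0,-0.024],[0.55,0.9,0.5,0,0,-0.024],[0.55,0.9,0.6,0,0,-0.024],[0.55,0.9,0.6,0,0,-0.024]])

```text
time: 29.3
tool_pos: [0.6582, -0.283, 0.1397]
tool_rot: [-3.141, 0.001, 0.004]
contact_force: [0.5, -0.3, 0.9]
opening: 0.0461
grip_force: 0.0
```

>>> move_arm(motion=[[0,0.045,0.2,0,0,0],[0,0.045,0.45,0,0,0],[0,0.045,0.65,0,0,0],[0,0.045,0.85,0,0,0],[0,0.045,0.98,0,0,0],[0,0.045,0.98,0,0,0]])

```text
time: 30.05
tool_pos: [0.6578, -0.2887, 0.0404]
tool_rot: [-3.14, 0.002, 0.003]
contact_force: [0.3, -0.2, 0.2]
opening: 0.0461
grip_force: 0.0
```

>>> move_arm(motion=[[0,0,0,0,0,0],[0,0,0,0,0,0],[0,0,0,0,0,0],[0,0,0,0,0,0],[0,0,0,0,0,0]], fingers=-1, newtons=30)

```text
time: 30.68
tool_pos: [0.6588, -0.2892, 0.0427]
tool_rot: [3.141, -0.001, 0.003]
contact_force: [-1.1, 0.9, 6.6]
opening: 0.0256
grip_force: 29.9
```

>>> move_arm(motion=[[0,0,-0.2,0,0,0],[0,0,-0.5,0,0,0],[0,0,-0.8,0,0,0],[0,0,-1,0,0,0],[0,0,-1,0,0,0]])

```text
time: 31.3
tool_pos: [0.6591, -0.2894, 0.1443]
tool_rot: [3.14, -0.003, 0.003]
contact_force: [-0.0, 0.1, -2.3]
opening: 0.0259
grip_force: 29.9
```

>>> move_arm(motion=[[-0.1,-0.2,-0.1,0,0,0],[-0.3,-0.6,-0.2,0,0,0],[-0.45,-0.85,-0.2,0,0,0],[-0.45,-0.85,-0.2,0,0,0]])

```text
time: 31.8
tool_pos: [0.6118, -0.202, 0.1611]
tool_rot: [-3.14, 0.002, 0.005]
contact_force: [0.5, -0.8, -1.9]
opening: 0.026
grip_force: 29.9
```

>>> move_arm(motion=[[-0.2,-0.4,0,0,0,0.01],[-0.45,-0.85,0,0,0,0.024],[-0.45,-0.85,0,0,0,0.024],[-0.45,-0.85,0,0,0,0.024]])

```text
time: 32.3
tool_pos: [0.5685, -0.12, 0.1615]
tool_rot: [3.141, -0.0, -0.072]
contact_force: [-0.0, -0.6, -2.1]
opening: 0.0259
grip_force: 29.9
```

>>> move_arm(motion=[[-0.2,-0.4,0,0,0,0],[-0.43,-0.745,0,0,0,0],[-0.43,-0.745,0,0,0,0],[-0.43,-0.745,0.1,0,0,0],[-0.43,-0.745,0.25,0,0,0],[-0.43,-0.745,0.35,0,0,0],[-0.43,-0.745,0.35,0,0,0]])

```text
time: 33.17
tool_pos: [0.5298, -0.0421, 0.1252]
tool_rot: [-3.141, 0.003, -0.073]
contact_force: [0.2, 0.8, -1.6]
opening: 0.0256
grip_force: 29.9
```

```bash
python3 - <<'E'
from meas import *
o=robot.observe();print(o['tool_pos'],o['tool_rot'])
c=cam('scene'); save(c,'s8.png',(220,110,420,260),4)
E
```

```text
[ 0.52977351 -0.0421322   0.12523488] [-3.14116813e+00  2.71606294e-03 -7.33016117e-02]
```

View pics/s8.png

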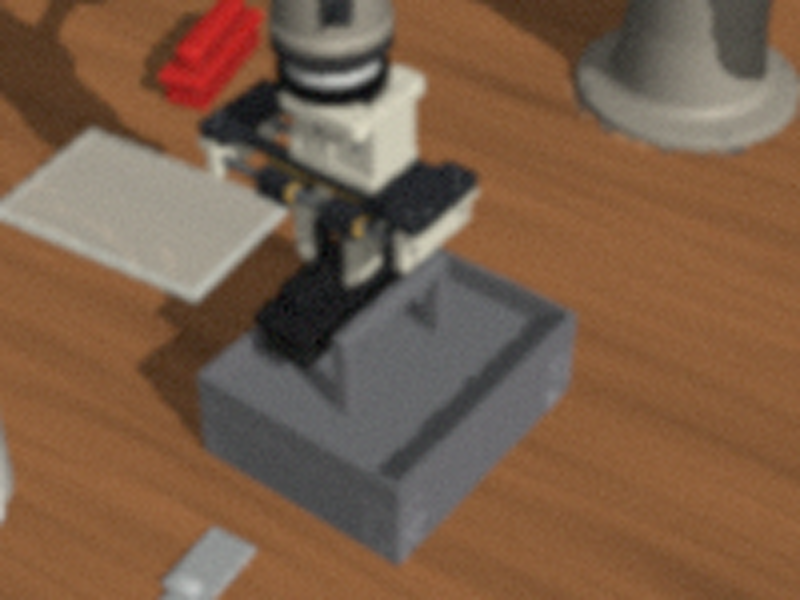

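The trays are stacked flush, and the brush (pixel 310,310) hangs level between bar and wall. Lowering it.

>>> move_arm(motion=[[0,0,0.07,0,0,0],[0,0,0.14,0,0,0],[0,0,0.2,0,0,0],[0,0,0.24,0,0,0],[0,0,0.255,0,0,0],[0,0,0.255,0,0,0]])

```text
time: 33.98
tool_pos: [0.5304, -0.0418, 0.1012]
tool_rot: [-3.141, -0.0, -0.073]
contact_force: [0.5, -0.1, -1.2]
opening: 0.0256
grip_force: 29.9
```

>>> move_arm(motion=[[0,0,0,0,0,0],[0,0,0,0,0,0],[0,0,0,0,0,0],[0,0,0,0,0,0]], fingers=-0.22)

```text
time: 34.48
tool_pos: [0.5305, -0.0418, 0.1013]
tool_rot: [-3.142, -0.0, -0.073]
contact_force: [0.4, -0.4, 0.4]
opening: 0.036
grip_force: 0.0
```

>>> move_arm(motion=[[0,0,-0.15,0,0,0],[0,0,-0.4,0,0,0],[0,0,-0.7,0,0,0],[-0.4,0.4,-1,0,0,0],[-0.9,0.9,-1,0,0,0],[-1,1,-1,0,0,0],[-1,1,-1,0,0,0]])

```text
time: 35.35
tool_pos: [0.4228, -0.1352, 0.2025]
tool_rot: [3.141, -0.002, -0.075]
contact_force: [-0.5, -1.1, 0.3]
opening: 0.0356
grip_force: 0.0
```

```bash
python3 - <<'E'
from meas import *
for n in('top','scene'):
    c=cam(n);P=cloud(c)
    print('up rim',rect(P,.074,.086,(.4,.7,-.13,.17)));print('ridge',rect(P,.105,.122,(.44,.63,-.08,-.015)))
save(c,'s9.png',(150,60,470,300),2)
o=robot.observe();print(o['time'],o['tool_pos'],o['contact_force'])
E
```

```text
up rim (389, np.float64(0.0792), array([0.5513, 0.0198]), array([535. ,   4.3]), array([180.3, 221.5]), 85.8)
ridge (342, np.float64(0.1147), array([ 0.5312, -0.0424]), array([529.7, -42.6]), array([ 25.8, 107.6]), 84.8)
up rim (609, np.float64(0.0794), array([0.5442, 0.0113]), array([532.4,   6.9]), array([183.2, 226.2]), 86.0)
ridge (274, np.float64(0.1147), array([ 0.5354, -0.0371]), array([530.4, -39.7]), array([ 27.6, 108.2]), 83.4)
35.45 [ 0.42406398 -0.13427991  0.20203813] [-0.35926441 -0.1885941  -0.38573111]
```

View pics/s9.png

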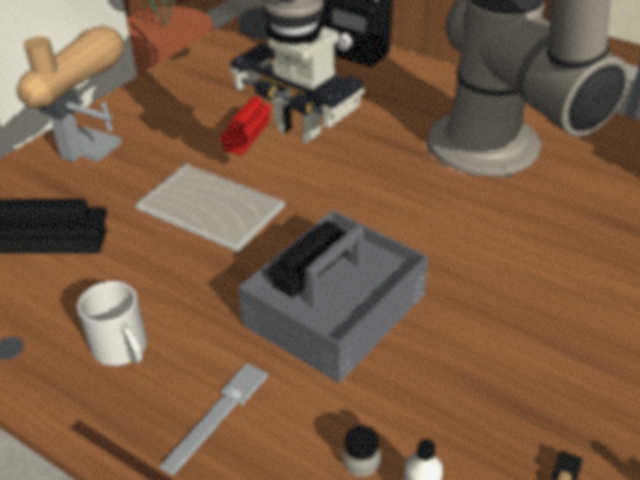

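The brush lies flat in the upper tray at (310,258): its ridge top is at 0.115 (should be 0.116) and the trays are flush. The gripper is clear, so I'm handing in.

```bash
python3 -c "
from cell import robot
print(robot.hand_in())"
```

```text
the job is handed in; nothing more can be done
None
```

The kit is packed and handed in at about 35 s, though the hand-in returned no verdict: both tins are in the lower tray, the upper tray is seated on it, and the brush lies flat, bristles down, in that. On the first try at seating the upper tray I mis-scaled a shift by 10 mm and pressed its lugs beside the sockets (about 50 N at the wrist, no drop); I lifted off, checked that the lower tray had not moved, and seated it cleanly.

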